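# Power up the trainer board and hold its test bar

### The job

Put the trainer board into its test, by pressing only: first push the raised end of the rocker on the grey switch box down until it is fully over, then press the large round key on the green board fully in, then press the long bar key all the way down with the fingertips and finish while still holding it down. Do not press the square key or the small round key, and press nothing before its turn. Do not shift, lift or knock over the switch box or the loose things lying about.

Things in the scene. Friction and masses are not known exactly. Their poses are not given: they have to be found in the camera images.
- switch_box: Grey box 120 x 76 x 45 mm (x, y, z of its own axes), 0.6 to 1.3 kg, standing loose on rubber feet, with one large white rocker, 68 mm long by 34 mm wide, along its x axis in the middle of its top. Origin at the centre of its underside, z up. It starts level, turned up to 1.1 rad either way.
- rocker_press (a point): Where to press the rocker: on top of its raised half (the box's +x half), 24 mm out from the pivot line, 10 mm short of the end, midway across. The rocker is a shallow V pivoting about the box's y axis, 54 mm above the table over the box's centre. At the start this point is about 62 mm high on a 19 degree slope; pushed down 8 mm the half lies level, at its stop. The point moves with the rocker.
- rocker (a joint): Rocker angle in rad: 0 with the +x half raised (off), 0.34 with the +x half down, level, at the stop (on). Starts between 0 and 0.05. Stiff pivot that stays where it is left; about 4 N at the press point moves it.
- board: Green board 190 x 190 mm, fixed, its top 15 mm above the table. Origin at its centre on the table, z up, turned up to 0.35 rad. It carries four white tiles 62 x 66 mm, 8 mm thick, centres 45 mm either way from the board's centre, each with one black key, in any arrangement. Key tops are all level, 14 mm above the tiles; every key travels 6 mm straight down.
- round_top (a point): Large round key, 36 mm diameter. The point is the centre of its flat top, 37 mm above the table at rest, and moves with the key; its z axis is up. It has no spring: about 3 N moves it, and it stays where it is left.
- round_key (a joint): Travel of the large round key in m: 0 up, 0.006 fully in.
- bar_top (a point): Long bar key, 18 x 56 mm, long along the board's y axis. The point is the centre of its flat top, 37 mm above the table at rest, and moves with the key; its z axis is up. Sprung: 1.5 N starts it, 5 N takes it fully down, and it springs up when let go.
- bar_key (a joint): Travel of the bar key in m: 0 up, 0.006 fully down.
- square_top (a point): Square key, 28 x 28 mm; not to be pressed. The point is the centre of its flat top, 37 mm above the table at rest, and moves with the key; its z axis is up. Sprung like the bar key.
- square_key (a joint): Travel of the square key in m: 0 up, 0.006 fully down.
- small_top (a point): Small round key, 18 mm diameter; not to be pressed. The point is the centre of its flat top, 37 mm above the table at rest, and moves with the key; its z axis is up. Sprung like the bar key.
- small_key (a joint): Travel of the small round key in m: 0 up, 0.006 fully down.
- capacitor: Dark standing can, 18 mm diameter, 30 mm tall, loose, standing in the middle of the board between the four keys; origin at its underside.
- jar: Clear lidded jar, 44 mm diameter, 50 mm tall, loose, beside the switch box; origin at its underside.
- eraser: White eraser 45 x 20 x 13 mm, loose, beside the switch box; origin at its underside.
- battery: Dark block battery 26 x 48 x 17 mm, loose, just on the robot's side of the board; origin at its underside.
- screwdriver: Screwdriver 170 mm long lying along the board's right side, loose; origin at its underside.
- multimeter: Black hand multimeter 75 x 145 x 34 mm lying beyond the work, loose; origin at its underside.
- drive: Flat black case 80 x 120 x 16 mm lying to the left of the switch box, loose; origin at its underside.

How it is judged:
By the outcome, as a careful person would: the job done as asked, in the order asked, and still so for the second after the job is handed in, while the arm keeps its last pose, push and grip.
It also fails if it takes over 54 s, if anything falls off the work surface, if the arm or the gripper's body presses on something with over 40 N, if the wrist force passes 120 N, or if a joint passes its speed limit or range.

### The arm

A 6-joint arm with a two-finger parallel gripper is mounted at the origin on the work surface. World frame = base frame: x ahead of the robot, y to its left, z up, the work surface at z = 0. Lengths are in m, angles in rad, forces in N, time in s.
With the tool pointing down it reaches from about 0.35 to 0.85 m from the base axis. Payload 8.1 kg.
Tool frame: the origin (TCP) lies between the finger pads; the fingertips stand 11 mm ahead of it and the grasp point (between the pads) lies 8 mm behind it (tips_ahead is the z of the fingertips in the tool frame, in m); z points along the fingers, y is the line along which they close (so a half turn about z gives the same grasp; the last joint's range is limited). The gripper opens to 93 mm and grips with 3 to 60 N. Pads are 15 mm wide; open, the fingers measure 128 mm over their backs; the gripper's body (75 mm by 188 mm) begins 65 mm behind the grasp point.
Start: joints at [-1.283, 0.13, 1.488, -0, 1.523, -0.085], TCP at [0.219, -0.559, 0.23] pointing down, gripper open.
Joint ranges: [-2.96, 2.96], [-0.89, 2.26], [0.02, 2.5], [-1.34, 4.48], [0, 2.73], [-2.66, 2.66]. Speed limits (rad/s): [2.39, 2.39, 2.79, 3.14, 3.14, 3.14].

### API

Orientations are given as a rotation vector (axis times angle).
In Python, from plant import read_state, read_camera, close_job, tips_ahead gives the robot as it stands. The module is installed in compiled form; this text tells all that it offers.
- The arm moves only by the tool move_arm, never from a script. Its argument "plan" is a list of rows, each a list of 7 numbers: the turn, a rotation vector about the tool's x, y, z in units of 6 degrees (1.0 is 6 degrees), then the shift along the tool's x, y, z in units of 25 mm (1.0 is 25 mm), then the finger opening in mm, from 0 to 93. A call has exactly 10 rows; each row shifts and turns the commanded pose from where the row before left it, along the tool's axes as they then stand; what a row does not reach is not made up. A row lasts 1/10 s, in which the tool goes at most 50 mm and 8.59 degrees, less where a joint would pass 70% of its speed; a pose out of reach is approached as far as the arm can. A call is refused whole if a number of a shift passes 1 or a number of a turn 1, either way. A call with a gripper value outside its range is refused whole. The fingers move at their own pace and stop on an object; "force" is the grip in N (left out, the last holds). Time passes only in rows, so rows that do not move let the fingers close, or fill a call up. It gives the time, the measured TCP pose, the force, the opening and the grip force at its end, in the units of the state.
- read_state(): the state, without advancing time (a new reading comes with each control period).
- read_camera(name): name is "scene" or "top"; returns a dict with "frame" (384x512x3 uint8, red, green, blue), "z_map" (384x512 float32, m along the optical axis (not along the pixel's ray), 0 where there is no reading), "fx", "fy", "cx", "cy" (pixels), "distortion" ([k1, k2, p1, p2, k3] as OpenCV has them; the pictures are not rectified), "rvec" (rotation vector, rad) and "tvec" (3), from world to camera coordinates, as OpenCV has them. Camera axes: x right, y down, z forward; pixel columns grow to the right and rows downward; lengths in m; the calibration is good to about 2 mm. A picture is of the moment at which its call begins.
- close_job(): hands the job in; it is judged then, once.
The state is a dict: "t": time; "q": joint angles; "dq": joint speeds; "joint_torque": joint torques, N m; "tool_pos": TCP position; "orientation": TCP orientation; "force": force on the tool from outside, world axes, zero at the start; "wrist_torque": the same for the moment, N m; "opening": finger opening in m; "gripper_force": force on a finger pad.
Only numpy, scipy, OpenCV 4.12 (cv2) and the standard library are available. Lean on these libraries where they do the work, as an engineer would, in place of code of your own. Each camera call takes 0.05 s, during which the arm holds its last target. There are 200 camera calls.

## Working session

There is one attempt and no reset: what is moved stays moved. The work goes in short steps, Python scripts to look and compute and a tool call to move; the robot and the scene stay as the last step left them, time stands still between calls to the robot, and variables do not carry over. Pictures are saved under pics/ and viewed, at most 10 in all, crops included, and the job is handed in when it is done.

Besides the shell and the picture viewer there is one more tool, called after "Request:" as a command line: name --pt "numbers of a row" for each row, then --argument value for the rest. move_arm: Moves the arm, as the interface text tells. Its arguments: {"type":"object","properties":{"plan":{"type":"array","items":{"type":"array","items":{"type":"number"}}},"force":{"type":"number"}},"required":["plan"]}

```bash
mkdir -p pics
cat > h.py <<'E'
import numpy as np, cv2
from plant import read_state, read_camera, close_job, tips_ahead
def world(c,px,z=None):
    R,_=cv2.Rodrigues(np.array(c['rvec'],float)); t=np.array(c['tvec'],float).reshape(3)
    K=np.array([[c['fx'],0,c['cx']],[0,c['fy'],c['cy']],[0,0,1.]])
    px=np.array(px,float).reshape(-1,1,2)
    n=cv2.undistortPoints(px,K,np.array(c['distortion'],float)).reshape(-1,2)
    d=np.c_[n,np.ones(len(n))]@R; o=-R.T@t
    if z is None:
        s=np.array([c['z_map'][int(round(v)),int(round(u))] for u,v in px.reshape(-1,2)])
    else: s=(np.asarray(z)-o[2])/d[:,2]
    return o+d*np.reshape(s,(-1,1))
E
python3 - <<'E'
from h import *
import pickle
s=read_state(); print(s['t'],s['tool_pos'],s['orientation'],s['force'],s['opening'],tips_ahead)
for n in('scene','top'):
    c=read_camera(n); pickle.dump(c,open(n+'.pkl','wb'))
    cv2.imwrite(f'pics/{n}0.png',cv2.resize(c['frame'][:,:,::-1],(800,600),interpolation=cv2.INTER_CUBIC))
    R,_=cv2.Rodrigues(np.array(c['rvec'],float)); print(n,-R.T@np.ravel(c['tvec']),c['fx'])
E
```

```text
0.0 [ 0.21838945 -0.558257    0.22859913] [-3.08540069e+00 -5.81887957e-01  3.08055378e-04] [-0.72559205 -0.55663597 -0.13197286] 0.09309914312254554 0.011
scene [ 1.19737157 -0.58568034  1.08523797] 439.9330891567626
top [0.49199271 0.04702452 0.92522198] 369.9579095425118
```

View pics/top0.png

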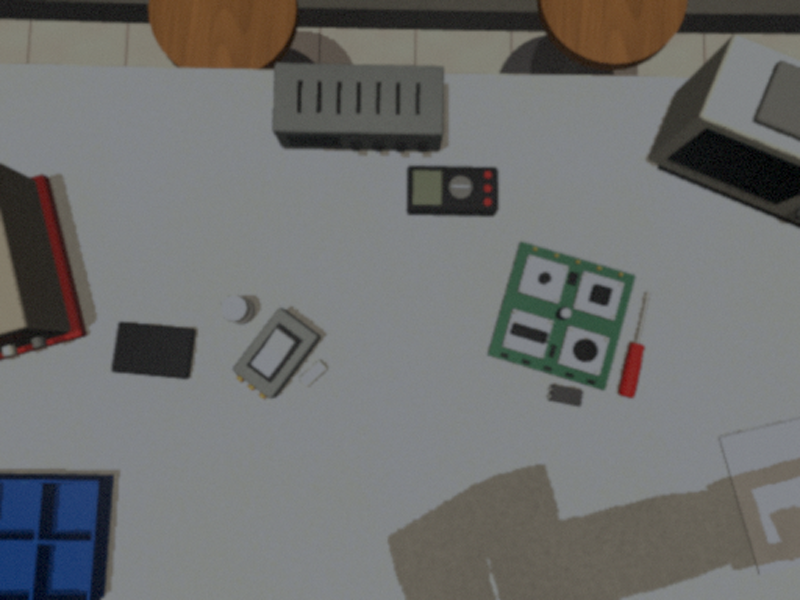

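View pics/scene0.png

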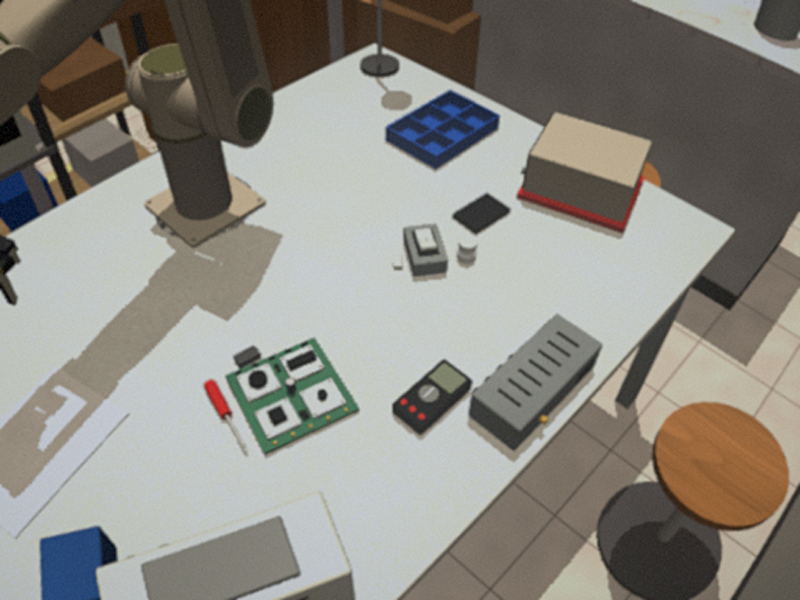

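The top view shows the board at (565,313), large round key (585,349), bar (528,331), square (600,295), small key (545,278), and the switch box at (278,352). Next I'll make enlarged crops.

Run:
```python
import pickle
from h import *
t=pickle.load(open('top.pkl','rb'));s=pickle.load(open('scene.pkl','rb'))
f=lambda c,x,y,w,h,k:cv2.resize(c['frame'][y:y+h,x:x+w,::-1],None,fx=k,fy=k,interpolation=cv2.INTER_CUBIC)
a=f(t,145,190,66,70,6);b=f(t,305,150,110,100,4)
c=f(s,245,135,66,50,6)
im=np.zeros((600,800,3),np.uint8)+90
# left col: box top crop (396x420); right: scene crop(396x300) 
im[:420,:396]=a; im[:300,400:796]=c
cv2.imwrite('pics/c1.png',im)
cv2.imwrite('pics/c2.png',cv2.resize(b,None,fx=1.5,fy=1.5))
```

```text
(no output)
```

View pics/c1.png

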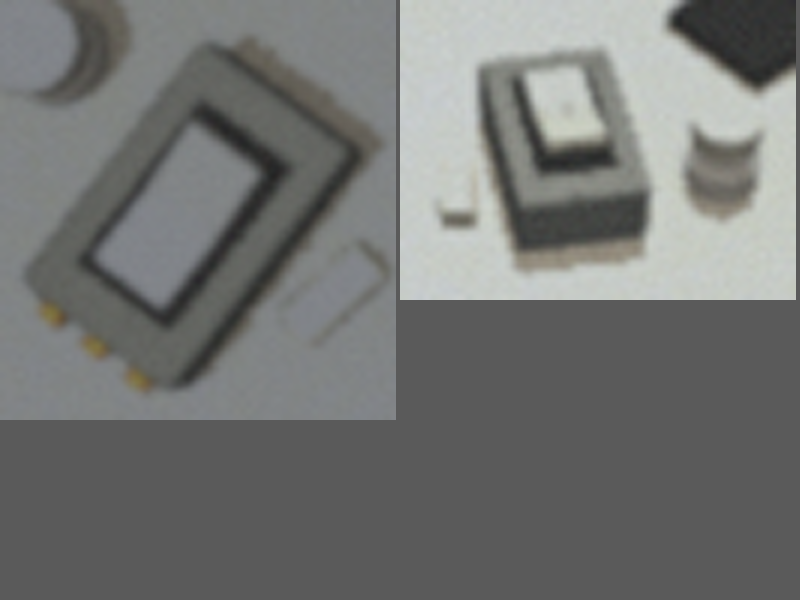

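View pics/c2.png

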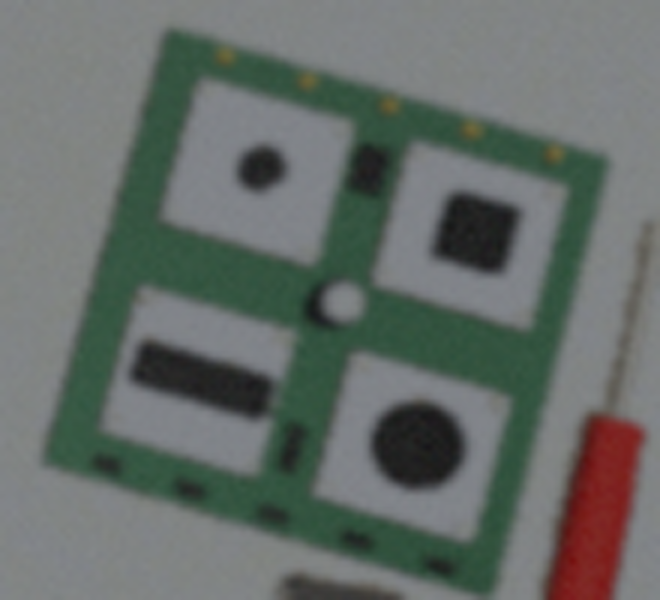

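Crop 1 shows the box top face corners near (212,42), (352,155), (172,383), (28,275). The raised rocker end is upper right in the top view, and the scene view agrees. Crop 2 shows board corners (167,30), (608,158), (488,597), (45,463); keys: round (418,444), bar (201,379), square (477,231), small (261,167).

Run:
```python
import pickle
from h import *
t=pickle.load(open('top.pkl','rb'))
m=lambda p,k,o:(np.array(p,float)+.5)/k-.5+np.array(o)
B=world(t,m([(212,42),(352,155),(172,383),(28,275)],6,(145,190)),.045)
print('box',B.round(4),B.mean(0).round(4))
d=(B[0]+B[1]-B[2]-B[3]);print('yaw',np.arctan2(d[1],d[0]),np.linalg.norm(d)/2,np.linalg.norm(B[0]-B[1]))
Rk=world(t,m([(195,118),(265,172),(163,310),(93,260)],6,(145,190)),.056);print('rocker',Rk.round(4),Rk.mean(0))
print('zmap rk ends',world(t,m([(220,155),(135,275)],6,(145,190))).round(4))
K=world(t,m([(418,444),(201,379),(477,231),(261,167)],6,(305,150)),.037);print('keys',K.round(4))
C=world(t,m([(167,30),(608,158),(488,597),(45,463)],6,(305,150)),.015);print('board',C.mean(0).round(4))
d=C[0]+C[1]-C[2]-C[3];print('yaw',np.arctan2(d[1],d[0]),np.linalg.norm(d)/2)
print('keys z',world(t,m([(418,444),(201,379),(477,231),(261,167),(342,302)],6,(305,150))).round(4))
yw=np.arctan2(d[1],d[0]);R=np.array([[np.cos(yw),np.sin(yw)],[-np.sin(yw),np.cos(yw)]])
print('keys in board',((K-C.mean(0))[:,:2]@R.T).round(4))
# screw, eraser, jar tops
print('jar/eraser',world(t,m([(25,45),(335,290)],6,(145,190)),[.05,.013]).round(3))
st=read_state();Rt,_=cv2.Rodrigues(np.array(st['orientation']));print(Rt.round(3))
```

```text
box [[0.5707 0.2304 0.045 ]
 [0.5268 0.1733 0.045 ]
 [0.4364 0.2408 0.045 ]
 [0.4775 0.299  0.045 ]] [0.5028 0.2359 0.045 ]
yaw -0.6378017659158101 0.11425725031437639 0.07200031384365436
rocker [[0.5397 0.2336 0.056 ]
 [0.5191 0.2055 0.056 ]
 [0.465  0.243  0.056 ]
 [0.4839 0.2709 0.056 ]] [0.50193677 0.23823075 0.056     ]
zmap rk ends [[0.5252 0.2219 0.0625]
 [0.4783 0.2544 0.0562]]
keys [[ 0.5149 -0.2349  0.037 ]
 [ 0.5392 -0.1488  0.037 ]
 [ 0.6008 -0.2597  0.037 ]
 [ 0.6253 -0.1733  0.037 ]]
board [ 0.5698 -0.2052  0.015 ]
yaw -0.2769480663871675 0.18767741041418784
keys z [[ 0.5149 -0.2348  0.0372]
 [ 0.5394 -0.1495  0.0334]
 [ 0.6007 -0.2596  0.0373]
 [ 0.6252 -0.1732  0.0373]
 [ 0.5706 -0.2037  0.0429]]
keys in board [[-0.0447 -0.0436]
 [-0.0449  0.0459]
 [ 0.0447 -0.044 ]
 [ 0.0446  0.0458]]
jar/eraser [[0.568 0.303 0.05 ]
 [0.473 0.183 0.013]]
[[ 0.931  0.364 -0.001]
 [ 0.364 -0.931  0.002]
 [ 0.    -0.002 -1.   ]]
```

Request:
move_arm --pt "0 0 -1 0 0 0 0" --pt "0 0 -1 0 0 0 0" --pt "0 0 -1 0 0 0 0" --pt "0 0 -1 0 0 0 0" --pt "0 0 -1 0 0 0 0" --pt "0 0 -1 0 0 0 0" --pt "0 0 -1 0 0 0 0" --pt "0 0 -1 0 0 0 0" --pt "0 0 -1 0 0 0 0" --pt "0 0 -1 0 0 0 0" --force 10

```text
t: 1.1
tool_pos: [0.2184, -0.5585, 0.229]
orientation: [-2.377, -2.052, -0.001]
force: [0.6, -0.2, 0.7]
opening: 0.0175
gripper_force: 0.0
```

Request:
move_arm --pt "0 0 -1 0 0 0 0" --pt "0 0 -1 0 0 0 0" --pt "0 0 -1 0 0 0 0" --pt "0 0 -1 0 0 0 0" --pt "0 0 -1 0 0 0 0" --pt "0 0 -1 0 0 0 0" --pt "0 0 -1 0 0 0 0" --pt "0 0 -1 0 0 0 0" --pt "0 0 -1 0 0 0 0" --pt "0 0 -1 0 0 0 0"

```text
t: 2.1
tool_pos: [0.2185, -0.5585, 0.229]
orientation: [-1.033, -2.966, -0.001]
force: [-0.6, 0.6, 0.0]
opening: 0.0005
gripper_force: 0.0
```

```bash
cat >> h.py <<'E'
def go(p,yaw):
    """units to bring the tool to point down with x-axis at yaw (turn first), TCP at p, or shift with present axes"""
    from scipy.spatial.transform import Rotation as R
    s=read_state(); A=R.from_rotvec(s['orientation'])
    T=R.from_euler('z',yaw)*R.from_euler('x',np.pi)
    dp=np.array(p)-s['tool_pos']
    print('t',s['t'],'pos',np.round(s['tool_pos'],4),'F',np.round(s['force'],1),'open',s['opening'],'q',np.round(s['q'],2))
    print('turn',np.round(np.degrees((A.inv()*T).as_rotvec())/6,2),'shift now',np.round(A.inv().apply(dp)/.025,2),'shift after turn',np.round(T.inv().apply(dp)/.025,2))
E
python3 -c "
from h import *
go([.5215,.2235,.15],2.505)"
```

```text
t 2.1 pos [ 0.2185 -0.5585  0.229 ] F [-0.6  0.6  0. ] open 0.0005154407506208436 q [-1.28  0.13  1.49  0.    1.52 -2.18]
turn [ 0.01 -0.01 -0.32] shift now [ 9.92 32.04  3.19] shift after turn [ 8.85 32.36  3.16]
```

Request:
move_arm --pt "0 0 -0.32 0 0 0 0" --pt "0 0 0 0.27 1 0 0" --pt "0 0 0 0.27 1 0 0" --pt "0 0 0 0.27 1 0 0" --pt "0 0 0 0.27 1 0 0" --pt "0 0 0 0.27 1 0 0" --pt "0 0 0 0.27 1 0 0" --pt "0 0 0 0.27 1 0 0" --pt "0 0 0 0.27 1 0 0" --pt "0 0 0 0.27 1 0 0"

```text
t: 3.1
tool_pos: [0.3045, -0.3409, 0.2292]
orientation: [-0.99, -2.981, -0.001]
force: [0.6, -0.5, 0.3]
opening: 0.0004
gripper_force: 0.0
```

Request:
move_arm --pt "0 0 0 0.27 1 0 0" --pt "0 0 0 0.27 1 0 0" --pt "0 0 0 0.27 1 0 0" --pt "0 0 0 0.27 1 0 0" --pt "0 0 0 0.27 1 0 0" --pt "0 0 0 0.27 1 0 0" --pt "0 0 0 0.27 1 0 0" --pt "0 0 0 0.27 1 0 0" --pt "0 0 0 0.27 1 0 0" --pt "0 0 0 0.27 1 0 0"

```text
t: 4.1
tool_pos: [0.3998, -0.1003, 0.2293]
orientation: [-0.99, -2.981, 0.0]
force: [0.0, -0.1, -0.1]
opening: 0.0005
gripper_force: 0.0
```

Request:
move_arm --pt "0 0 0 0.27 1 0 0" --pt "0 0 0 0.27 1 0 0" --pt "0 0 0 0.27 1 0 0" --pt "0 0 0 0.27 1 0 0" --pt "0 0 0 0.27 1 0.3 0" --pt "0 0 0 0.27 1 0.5 0" --pt "0 0 0 0.27 1 0.7 0" --pt "0 0 0 0.27 1 0.7 0" --pt "0 0 0 0.27 1 0.5 0" --pt "0 0 0 0.27 1 0.3 0"

```text
t: 5.1
tool_pos: [0.4944, 0.1403, 0.1528]
orientation: [-0.989, -2.98, 0.002]
force: [0.4, -0.2, -0.7]
opening: 0.0005
gripper_force: 0.0
```

```bash
python3 -c "
from h import *
go([.5215,.2235,.095],2.505)"
```

```text
t 5.1 pos [0.4944 0.1403 0.1528] F [ 0.4 -0.2 -0.7] open 0.0005330573187354374 q [ 0.18 -0.05  1.82 -0.    1.38 -0.75]
turn [-0.02 -0.02 -0.04] shift now [1.12 3.32 2.31] shift after turn [1.11 3.32 2.31]
```

Request:
move_arm --pt "0 0 0 0.28 0.83 0 0" --pt "0 0 0 0.28 0.83 0 0" --pt "0 0 0 0.28 0.83 0.3 0" --pt "0 0 0 0.28 0.83 0.4 0" --pt "0 0 0 0 0 0.4 0" --pt "0 0 0 0 0 0.4 0" --pt "0 0 0 0 0 0.4 0" --pt "0 0 0 0 0 0.4 0" --pt "0 0 0 0 0 0 0" --pt "0 0 0 0 0 0 0"

```text
t: 6.1
tool_pos: [0.5222, 0.2221, 0.097]
orientation: [-0.99, -2.981, 0.001]
force: [0.5, 0.2, -0.5]
opening: 0.0004
gripper_force: 0.0
```

Run:
```python
from h import *
c=read_camera('top');s=read_camera('scene')
f=lambda c,x,y,w,h,k:cv2.resize(c['frame'][y:y+h,x:x+w,::-1],None,fx=k,fy=k,interpolation=cv2.INTER_CUBIC)
cv2.imwrite('pics/d1.png',np.hstack([f(c,145,185,80,80,5),f(s,240,120,80,80,5)]))
go([.5215,.2235,.075],2.505)
```

```text
t 6.2 pos [0.5228 0.2225 0.0978] F [-0.3  0.2  0.3] open 0.0005089011676806821 q [ 0.31  0.15  1.72 -0.    1.28 -0.62]
turn [ 0.01  0.01 -0.04] shift now [ 0.06 -0.    0.91] shift after turn [0.06 0.   0.91]
```

View pics/d1.png

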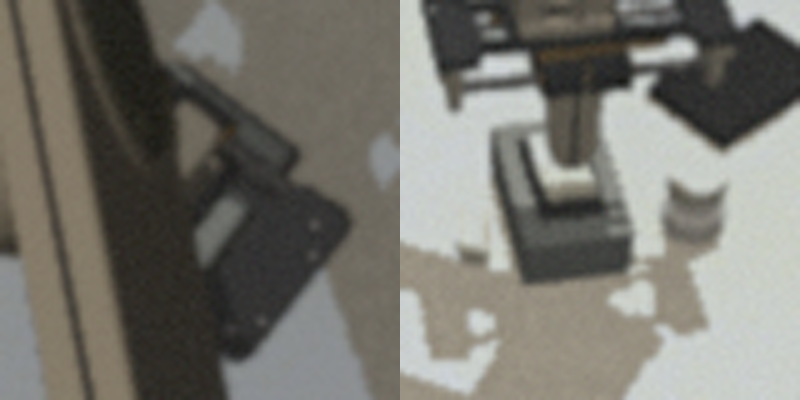

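The right-hand scene crop shows the closed tips over the raised half at (575,160), centred across the rocker. I'll press down in small steps.

Request:
move_arm --pt "0 0 0 0 0 0.4 0" --pt "0 0 0 0 0 0.3 0" --pt "0 0 0 0 0 0.1 0" --pt "0 0 0 0 0 0.1 0" --pt "0 0 0 0 0 0.08 0" --pt "0 0 0 0 0 0.08 0" --pt "0 0 0 0 0 0.08 0" --pt "0 0 0 0 0 0.08 0" --pt "0 0 0 0 0 0 0" --pt "0 0 0 0 0 0 0"

```text
t: 7.2
tool_pos: [0.5224, 0.2229, 0.0666]
orientation: [0.99, 2.982, 0.001]
force: [1.3, -0.6, 1.9]
opening: 0.0007
gripper_force: 0.7
```

Request:
move_arm --pt "0 0 0 0 0 0.04 0" --pt "0 0 0 0 0 0.04 0" --pt "0 0 0 0 0 0.04 0" --pt "0 0 0 0 0 0 0" --pt "0 0 0 0 0 0 0" --pt "0 0 0 0 0 0 0" --pt "0 0 0 0 0 0 0" --pt "0 0 0 0 0 0 0" --pt "0 0 0 0 0 0 0" --pt "0 0 0 0 0 0 0"

```text
t: 8.2
tool_pos: [0.5226, 0.2229, 0.065]
orientation: [0.989, 2.981, 0.001]
force: [-3.9, -2.8, 13.5]
opening: 0.0004
gripper_force: 6.5
```

Request:
move_arm --pt "0 0 0 0 0 0.03 0" --pt "0 0 0 0 0 0 0" --pt "0 0 0 0 0 0 0" --pt "0 0 0 0 0 -0.1 0" --pt "0 0 0 0 0 -0.3 0" --pt "0 0 0 0 0 -0.6 0" --pt "0 0 0 0 0 -0.8 0" --pt "0 0 0 0 0 -0.8 0" --pt "0 0 -0.7 0 0 0 0" --pt "0 0 -0.7 0 0 0 0"

```text
t: 9.2
tool_pos: [0.5232, 0.223, 0.1301]
orientation: [0.764, 3.045, 0.002]
force: [-0.8, -0.7, 0.5]
opening: 0.0004
gripper_force: 0.0
```

Request:
move_arm --pt "0 0 -1 0 0 0 0" --pt "0 0 -1 0 0 0 0" --pt "0 0 0 0 0 0 0" --pt "0 0 0 0 -0.5 0 0" --pt "0 0 0 0 -1 0 0" --pt "0 0 0 0 -1 0 0" --pt "0 0 0 0 -1 0 0" --pt "0 0 0 0 -1 0 0" --pt "0 0 0 0 -1 0 0" --pt "0 0 0 0 -1 0 0"

```text
t: 10.2
tool_pos: [0.4759, 0.0652, 0.1281]
orientation: [0.451, 3.109, -0.0]
force: [-0.8, -0.1, 0.5]
opening: 0.0005
gripper_force: 0.0
```

Run:
```python
from h import *
go([.515,-.235,.1],2.865)
c=read_camera('top');s=read_camera('scene')
f=lambda c,x,y,w,h,k:cv2.resize(c['frame'][y:y+h,x:x+w,::-1],None,fx=k,fy=k,interpolation=cv2.INTER_CUBIC)
cv2.imwrite('pics/e1.png',np.hstack([f(c,145,185,80,80,5),f(s,240,120,80,80,5)]))
m=lambda p,k,o:(np.array(p,float)+.5)/k-.5+np.array(o)
print(world(c,m([(220,155),(135,275)],6,(145,190))).round(4))
```

```text
t 10.2 pos [0.4759 0.0652 0.1281] F [-0.8 -0.1  0.5] open 0.0004765790052527318 q [ 0.03 -0.12  1.93 -0.    1.33 -1.25]
turn [-0.    0.   -0.11] shift now [ -4.91 -11.07   1.12] shift after turn [ -4.78 -11.12   1.12]
[[0.5072 0.1272 0.5299]
 [0.4784 0.2531 0.0612]]
```

View pics/e1.png

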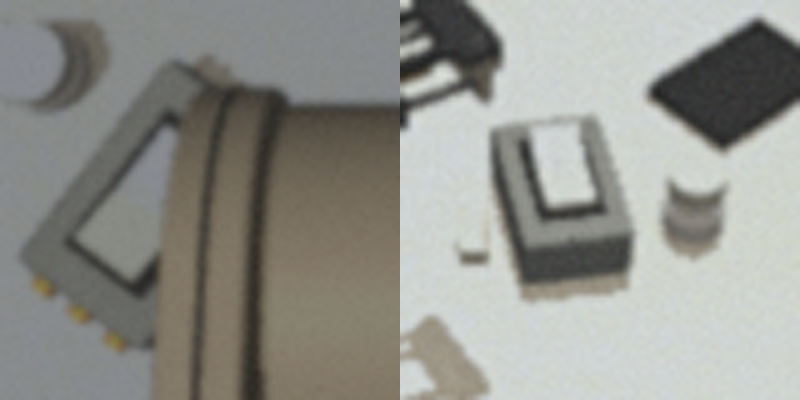

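The rocker's +x half now lies level and the box has not moved (scene crop, rocker at (560,170)). Next is the round key.

Request:
move_arm --pt "0 0 -0.11 0 0 0 0" --pt "0 0 0 -0.43 -1 0 0" --pt "0 0 0 -0.43 -1 0 0" --pt "0 0 0 -0.43 -1 0 0" --pt "0 0 0 -0.43 -1 0 0" --pt "0 0 0 -0.43 -1 0 0" --pt "0 0 0 -0.43 -1 0 0" --pt "0 0 0 -0.43 -1 0 0" --pt "0 0 0 -0.43 -1 0 0" --pt "0 0 0 -0.43 -1 0 0"

```text
t: 11.3
tool_pos: [0.5097, -0.1764, 0.128]
orientation: [0.428, 3.112, 0.0]
force: [0.2, 0.0, 0.4]
opening: 0.0007
gripper_force: 0.0
```

Request:
move_arm --pt "0 0 0 -0.43 -1 0 0" --pt "0 0 0 -0.43 -1 0 0" --pt "0 0 0 0 0 0.5 0" --pt "0 0 0 0 0 0.5 0" --pt "0 0 0 0 0 0.5 0" --pt "0 0 0 0 0 0.5 0" --pt "0 0 0 0 0 0 0" --pt "0 0 0 0 0 0 0" --pt "0 0 0 0 0 0 0" --pt "0 0 0 0 0 0 0"

```text
t: 12.3
tool_pos: [0.5169, -0.2302, 0.0788]
orientation: [0.428, 3.111, -0.001]
force: [0.4, -0.1, 1.1]
opening: 0.0005
gripper_force: 0.0
```

Run:
```python
from h import *
go([.515,-.235,.048],2.865)
c=read_camera('top');s=read_camera('scene')
f=lambda c,x,y,w,h,k:cv2.resize(c['frame'][y:y+h,x:x+w,::-1],None,fx=k,fy=k,interpolation=cv2.INTER_CUBIC)
cv2.imwrite('pics/f1.png',np.hstack([f(c,310,150,100,100,4),f(s,135,200,100,100,4)]))
```

```text
t 12.3 pos [ 0.5169 -0.2302  0.0788] F [ 0.4 -0.1  1.1] open 0.0005160367828724168 q [-0.51  0.16  1.74  0.    1.24 -1.81]
turn [-0.    0.01  0.03] shift now [ 0.02 -0.2   1.23] shift after turn [ 0.02 -0.21  1.23]
```

View pics/f1.png

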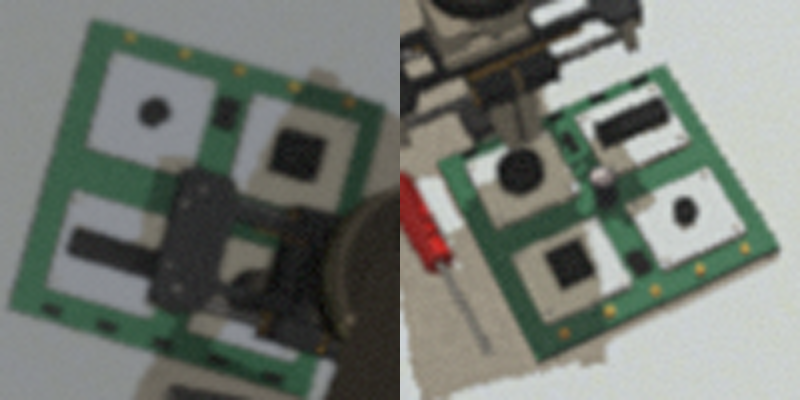

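The scene crop shows the tips at (520,130), just above the round key at (520,170), and the capacitor still standing at (602,185). I'll centre the tips and press.

Request:
move_arm --pt "0 0 0 0 -0.2 0.3 0" --pt "0 0 0 0 0 0.4 0" --pt "0 0 0 0 0 0.3 0" --pt "0 0 0 0 0 0.15 0" --pt "0 0 0 0 0 0.08 0" --pt "0 0 0 0 0 0.08 0" --pt "0 0 0 0 0 0.08 0" --pt "0 0 0 0 0 0.06 0" --pt "0 0 0 0 0 0 0" --pt "0 0 0 0 0 0 0"

```text
t: 13.4
tool_pos: [0.5152, -0.2349, 0.0422]
orientation: [0.428, 3.112, -0.0]
force: [-2.1, 1.7, 4.4]
opening: 0.0004
gripper_force: 2.7
```

Request:
move_arm --pt "0 0 0 0 0 0.04 0" --pt "0 0 0 0 0 0 0" --pt "0 0 0 0 0 0 0" --pt "0 0 0 0 0 0 0" --pt "0 0 0 0 0 0 0" --pt "0 0 0 0 0 0 0" --pt "0 0 0 0 0 0 0" --pt "0 0 0 0 0 0 0" --pt "0 0 0 0 0 0 0" --pt "0 0 0 0 0 0 0"

```text
t: 14.4
tool_pos: [0.5152, -0.2349, 0.042]
orientation: [0.428, 3.112, -0.0]
force: [-7.4, 2.4, 12.4]
opening: 0.0004
gripper_force: 6.4
```

Request:
move_arm --pt "0 0 0 0 0 -0.1 0" --pt "0 0 0 0 0 -0.3 0" --pt "0 0 0 0 0 -0.6 0" --pt "0 0 0 0 0 -0.8 0" --pt "0 0 0 0 0.8 0 0" --pt "0 0 0 0 0.9 0 0" --pt "0 0 0 0 0.9 0 0" --pt "0 0 0 0 0.9 0 0" --pt "0 0 0 0 0 0 0" --pt "0 0 0 0 0 0 0"

```text
t: 15.4
tool_pos: [0.539, -0.1506, 0.0866]
orientation: [0.426, 3.111, -0.001]
force: [-0.0, 0.9, -0.2]
opening: 0.0002
gripper_force: 0.0
```

Run:
```python
from h import *
go([.5395,-.149,.048],2.865)
s=read_camera('scene');c=read_camera('top')
f=lambda c,x,y,w,h,k:cv2.resize(c['frame'][y:y+h,x:x+w,::-1],None,fx=k,fy=k,interpolation=cv2.INTER_CUBIC)
cv2.imwrite('pics/g1.png',np.hstack([f(c,310,150,100,100,4),f(s,135,200,100,100,4)]))
print('round z',world(c,[[305+418/6-.4,150+444/6-.4]]))
```

```text
t 15.4 pos [ 0.539  -0.1506  0.0866] F [-0.   0.9 -0.2] open 0.00022321954997340046 q [-0.36  0.14  1.75 -0.    1.25 -1.66]
turn [-0.    0.01  0.04] shift now [0.   0.07 1.54] shift after turn [-0.    0.07  1.54]
round z [[ 0.50235638 -0.0806228   0.52309527]]
```

View pics/g1.png

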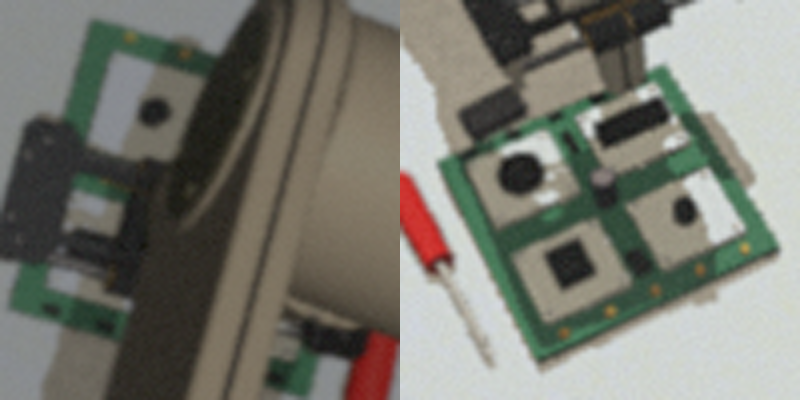

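The tips are above the bar at (632,120) and the round key at (520,174) sits lower than before. I'll check its depth before pressing the bar.

Run:
```python
from h import *
s=read_camera('scene')
g=lambda u,v:np.mean([world(s,[[u+i,v+j]])[0,2] for i in(-1,0,1,2) for j in(-1,0,1)]).round(4)
print('round',g(165,243),'square',g(178,266),'bar',g(193,231))
```

```text
round 0.0301 square 0.0373 bar 0.034
```

Request:
move_arm --pt "0 0 0 0 0.07 0.4 0" --pt "0 0 0 0 0 0.4 0" --pt "0 0 0 0 0 0.3 0" --pt "0 0 0 0 0 0.25 0" --pt "0 0 0 0 0 0 0" --pt "0 0 0 0 0 0 0" --pt "0 0 0 0 0 0 0" --pt "0 0 0 0 0 0 0" --pt "0 0 0 0 0 0 0" --pt "0 0 0 0 0 0 0"

```text
t: 16.55
tool_pos: [0.5392, -0.1489, 0.0522]
orientation: [0.428, 3.112, -0.0]
force: [-0.7, 1.0, -0.4]
opening: 0.0004
gripper_force: 0.0
```

Round key reads about 30 mm high, so it is fully in. Now I'll press the bar and hold it.

Request:
move_arm --pt "0 0 0 0 0 0.1 0" --pt "0 0 0 0 0 0.08 0" --pt "0 0 0 0 0 0.08 0" --pt "0 0 0 0 0 0.08 0" --pt "0 0 0 0 0 0.06 0" --pt "0 0 0 0 0 0.04 0" --pt "0 0 0 0 0 0 0" --pt "0 0 0 0 0 0 0" --pt "0 0 0 0 0 0 0" --pt "0 0 0 0 0 0 0"

```text
t: 17.55
tool_pos: [0.5393, -0.1489, 0.0421]
orientation: [0.428, 3.112, -0.0]
force: [-5.4, 2.7, 14.1]
opening: 0.0002
gripper_force: 6.8
```

Request:
move_arm --pt "0 0 0 0 0 0.02 0" --pt "0 0 0 0 0 0 0" --pt "0 0 0 0 0 0 0" --pt "0 0 0 0 0 0 0" --pt "0 0 0 0 0 0 0" --pt "0 0 0 0 0 0 0" --pt "0 0 0 0 0 0 0" --pt "0 0 0 0 0 0 0" --pt "0 0 0 0 0 0 0" --pt "0 0 0 0 0 0 0"

```text
t: 18.55
tool_pos: [0.5393, -0.149, 0.0421]
orientation: [0.428, 3.112, -0.0]
force: [-7.3, 2.5, 17.2]
opening: 0.0005
gripper_force: 8.8
```

The bar is at its stop: about 17 N with no further travel.

```bash
python3 -c "
from h import *
print(close_job())"
```

```text
the job is handed in; nothing more can be done
None
```

The job is handed in at about 18.6 s: the rocker is fully over, the large round key is fully in, and the bar key is held at its stop with about 17 N; the square and small keys were not touched, and the switch box and loose things looked unmoved in the pictures taken.

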